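# Unlatch a bolt cassette and load its two pockets

## Task

Open the small bolt cassette: lift its lever out of the notch, slide the cover all the way to the left past the middle notch, and let the lever down fully into the last notch. Then drop the two loose bolts into the cassette's two pockets, one bolt in each, lying below the rim, and leave the cover open and the other things on the bench where they are.

Things in the scene. Friction and masses are not known exactly. Their poses are not given: they have to be found in the camera images.
- cassette: Fixed grey bolt cassette, base 124 x 190 mm. Origin: centre of its underside, on the bench; z up, front (gate, lever knob) to its -x, its left +y. Right half (y -92 to 0 mm): aluminium tray with two pockets, rim z = 38 mm. Left half: closed housing, flat top z = 38 mm. Guide rod along y at the back, x = 46, z = 52 mm, cheeks at its ends up to z = 62 mm. All 'cassette' lengths are in this frame.
- notch_open (a point): Middle of the bottom of the left notch (cassette x = -49, y = 44, z = 46 mm; axes as the cassette's) of the gate, an upright dark steel comb along the cassette's front: x -53 to -45, y -90 to 90, top z = 66 mm. It has three notches, 16 mm wide, 20 mm deep, rounded mouths, centred at cassette y = -44 (cover shut), 0 (half open) and +44 mm (open).
- cover (a joint): Slide of the flat steel cover (78 x 90 mm, top at cassette z = 42.5 mm) along the guide rod, in m: 0 = shut over both pockets, lever in the right notch; 0.044 = half open, middle notch; 0.088 = fully open, left notch; end stop 0.092. Grows towards the cassette's +y. Friction under 3 N. With the lever down in a notch it moves only about 3 mm either way.
- lever (a joint): Hinge of the lever on the cover, in rad: 0 = level, down in a notch; grows as the knob is lifted, up to 0.5. A flat bar, 10 mm wide, runs forward from the hinge line (cassette x = 46, z = 52 mm, along y) over the cover and through the gate. It clears the gate's teeth above 0.2 rad (knob about 25 mm up). Spring and weight push it down (1 to 4 N at the knob); let go over a tooth it rests on it.
- lever_knob (a point): Centre of the black ball, 28 mm diameter, at the lever's front end: 126 mm in front of the hinge line and 20 mm above it when the lever is down (cassette x = -80, z = 72 mm, y of the notch). Moves with cover and lever; on lifting it follows an arc about the hinge line (at 0.3 rad: 36 mm up, 11 mm back). Can be pinched from above, fingers closing along the cassette's y.
- pocket_near (a point): Centre of the floor of the pocket nearer the cassette's middle (cassette x = -2, y = -22.5, z = 8 mm). Clear opening 64 mm along the cassette's x by 39 mm along its y, depth 30 mm up to the rim. Axes as the cassette's.
- pocket_end (a point): Centre of the floor of the pocket at the cassette's right end (cassette x = -2, y = -67, z = 8 mm). Clear opening 64 mm along x by 42 mm along y, depth 30 mm; a 4 mm wall parts it from the other pocket. Axes as the cassette's.
- bolt_1: Loose steel M10 hexagon bolt lying on the bench, 45 mm long, shank about 10 mm wide and 13 mm high, head 19 mm wide, 17 mm high, 45 g nominal. Origin: centre of its underside. Its long axis is its y, the head at +y (from y = 15 to 22 mm). A tall carton stands behind the bolts, its front 50 to 90 mm beyond them, on the way to the cassette: carry them past in front of it.
- bolt_2: The other bolt, the same in size and axes as bolt_1.
- tape: Bystander: loose roll of black tape, 44 mm across, 19 mm high. Origin: centre of its underside.
- rotor_arm: Bystander: loose brown rotor arm, 21 x 40 x 19 mm, lying. Origin: centre of its underside.
- dropper: Bystander: small brown dropper bottle, loose, standing, 34 mm across, 102 mm high. Origin: centre of its underside.

How it is judged:
By the outcome, as a careful person would: the job done as asked, in the order asked, and still so for the second after the job is handed in, with the robot touching nothing.
It also fails if it takes over 72 s, if anything falls off the work surface, if the arm or the gripper's body presses on something with over 40 N, if the wrist force passes 120 N, or if a joint passes its speed limit or range.

## Robot

A 6-joint arm with a two-finger parallel gripper is mounted at the origin on a cart in front of the work surface, level with it; the furniture and walls round the work are solid. World frame = base frame: x ahead of the robot, y to its left, z up, the work surface at z = 0. Lengths are in m, angles in rad, forces in N, time in s.
With the tool pointing down it reaches from about 0.35 to 0.925 m from the base axis. Payload 6.4 kg.
Tool frame: the origin (TCP) lies at the very end of the fingers, on their centre line; the grasp point (between the pads) lies 19 mm behind it; z points along the fingers, y is the line along which they close (so a half turn about z gives the same grasp; the last joint's range is limited). The gripper opens to 94 mm and grips with 3 to 60 N. Pads are 16 mm wide; open, the fingers measure 119 mm over their backs; the gripper's body (75 mm by 177 mm) begins 78 mm behind the grasp point.
Start: joints at [-1.466, 0.245, 1.558, -0, 1.339, -0.174], TCP at [0.179, -0.625, 0.205] pointing down, gripper open.
Joint ranges: [-3.13, 3.13], [-1.02, 2.26], [0.13, 2.54], [-0.95, 4.09], [0.21, 2.88], [-2.74, 2.74]. Speed limits (rad/s): [2.57, 2.57, 3.14, 3.14, 3.14, 3.14].

## Interface

Orientations are given as a rotation vector (axis times angle).
In Python, from station import env, imaging, find_in, silhouettes gives the robot as it stands.
- The arm moves only by the shell command python3 -m creep 'ROWS' [FORCE]. ROWS is JSON, a list of rows, each a list of 7 numbers: the shift along the tool's x, y, z in units of 25 mm (1.0 is 25 mm), then the turn, a rotation vector about the tool's x, y, z in units of 5 degrees (1.0 is 5 degrees), then the opening, from 0 (shut) to 1 (fully open). A call has 1 to 8 rows; each row is the pose to reach, as a shift and turn from the pose commanded when the call began, along the tool's axes at that moment; what a row does not reach only later rows make up. A row lasts 1/8 s, in which the tool goes at most 62.5 mm and 10.7 degrees, less where a joint would pass 70% of its speed; a pose out of reach is approached as far as the arm can. A call with a gripper value outside its range is refused whole. The fingers move at their own pace and stop on an object; FORCE is the grip in N (left out, the last holds). Time passes only in rows, so rows that repeat a pose let the fingers close. It gives the time, the measured TCP pose, the force, the opening and the grip force at its end, in the units of the state.
- env.get_state(): the state, without advancing time (a new reading comes with each control period).
- imaging.snapshot(name): name is "scene" or "top"; returns (picture, depth): 420x560x3 uint8, blue, green, red; 420x560 float32, m along the optical axis (not along the pixel's ray), 0 where there is no reading.
- imaging.camera_model(name): a dict with "fx", "fy", "cx", "cy" (pixels), "dist" ([k1, k2, p1, p2, k3] as OpenCV has them; the pictures are not rectified), "eye" and "orientation" of the camera in the world. Camera axes: x right, y up, looking along -z (the intrinsics and any distortion apply to the point x, -y, -z); pixel columns grow to the right and rows downward; lengths in m; the calibration is good to about 2 mm. A picture is of the moment at which its call begins. camera_model takes no time and is no camera call.
- env.close_job(): hands the job in; it is judged then, once.
Trained networks look in the newest picture that a camera, given by its name, has taken for a name from the list of things; names that differ only in an ending like _2 or _b are one class to them, and where a whole thing is asked for, a point or a joint stands for the part that bears it (a point fixed in the world has none). Each returns a list of dicts, best first, with "conf" (0 to 1); they miss things now and then, are a little off and sometimes report something else, mostly with a low value. They report only what shows in the picture. A call takes as long as a camera call.
- find_in(camera, label): "bbox" ([left, top, right, bottom] in pixels, round what is visible of it).
- silhouettes(camera, label): "mask" (420x560 bool, what is visible of it) and "bbox" ([left, top, right, bottom] in pixels, round what is visible of it).
The state is a dict: "t": time; "q": joint angles; "joint_velocities": joint speeds; "joint_torque": joint torques, N m; "tcp_pos": TCP position; "tool_rot": TCP orientation; "contact_force": force on the tool from outside, world axes, zero at the start; "moment": the same for the moment, N m; "opening": finger opening in m; "grip_force": force on a finger pad.
Only numpy, scipy, OpenCV 4.12 (cv2) and the standard library are available. Lean on these libraries where they do the work, as an engineer would, in place of code of your own. Each camera call takes 0.05 s, during which the arm holds its last target. There are 200 camera calls.

## Working session

There is one attempt and no reset: what is moved stays moved. The work goes in short steps, Python scripts to look and compute and a shell command to move; the robot and the scene stay as the last step left them, time stands still between calls to the robot, and variables do not carry over. Pictures are saved under pics/ and viewed, at most 10 in all, crops included, and the job is handed in when it is done.

```bash
mkdir -p pics; ls; cat > h.py <<'E'
import numpy as np, cv2
from station import env, imaging, find_in, silhouettes
from scipy.spatial.transform import Rotation as R
def rot(o):
    o=np.array(o,float)
    if o.shape==(3,3): return o
    return R.from_rotvec(o).as_matrix() if o.size==3 else R.from_quat(o).as_matrix()
def world(cam,depth,mask):
    m=imaging.camera_model(cam)
    v,u=np.nonzero(mask&(depth>0)); z=depth[v,u]
    K=np.array([[m['fx'],0,m['cx']],[0,m['fy'],m['cy']],[0,0,1.]])
    n=cv2.undistortPoints(np.stack([u,v],1).astype(np.float64)[:,None],K,np.array(m['dist'],float))[:,0]
    p=np.stack([n[:,0]*z,-n[:,1]*z,-z],1)
    return p@rot(m['orientation']).T+np.array(m['eye'])
E
python3 - <<'E'
from h import *
for c in('top','scene'):
    p,d=imaging.snapshot(c); cv2.imwrite(f'pics/{c}0.png',p); np.save(f'{c}0.npy',d)
    print(c,imaging.camera_model(c))
    for l in('cassette','cover','lever_knob','bolt_1','tape','rotor_arm','dropper'):
        for s in silhouettes(c,l)[:3]:
            if s['conf']<.3: continue
            w=world(c,d,s['mask'])
            if len(w)<8: print(l,s['conf'],s['bbox'],'nodepth');continue
            r=cv2.minAreaRect((w[:,:2]*1000).astype(np.float32))
            print(l,round(s['conf'],2),s['bbox'],w.mean(0).round(3),'zmax',np.percentile(w[:,2],98).round(3),np.round(r[0]),np.round(r[1]),round(r[2],1))
print(env.get_state())
E
```

```text
pics
top {'fx': 461.58304936645175, 'fy': 461.58304936645175, 'cx': 276.6374215069971, 'cy': 214.07979888287682, 'dist': array([-0.0866056,  0.       ,  0.       ,  0.       ,  0.       ]), 'eye': array([ 0.38728736, -0.1043223 ,  1.41323294]), 'orientation': array([ 0.0503512 , -0.03029754, -1.57603622])}
cassette 0.72 [328.0, 187.8, 396.1, 240.9] [ 0.466 -0.343  0.04 ] zmax 0.078 [ 456. -345.] [194. 154.] 85.5
cover 0.94 [361.8, 191.9, 395.6, 244.1] [ 0.461 -0.391  0.05 ] zmax 0.085 [ 455. -397.] [130. 112.] 27.3
lever_knob 0.56 [375.7, 194.5, 383.7, 240.7] [ 0.438 -0.388  0.066] zmax 0.088 [ 448. -396.] [ 28. 142.] 79.5
lever_knob 0.31 [328.3, 187.7, 400.8, 240.4] [ 0.467 -0.343  0.04 ] zmax 0.078 [ 457. -345.] [199. 153.] 83.2
bolt_1 0.58 [259.5, 216.7, 264.6, 233.4] [ 0.421 -0.041  0.01 ] zmax 0.019 [425. -42.] [40. 16.] 6.8
bolt_1 0.46 [327.5, 184.7, 401.1, 241.3] [ 0.466 -0.344  0.04 ] zmax 0.078 [ 456. -353.] [211. 154.] 84.2
tape 0.7 [328.6, 188.8, 399.5, 243.0] [ 0.467 -0.344  0.04 ] zmax 0.079 [ 457. -347.] [201. 154.] 84.1
tape 0.46 [198.4, 183.1, 214.6, 194.6] [0.534 0.1
[... 1195 characters left out ...]
, 'q': array([-1.46615442e+00,  2.45088443e-01,  1.55775865e+00, -5.71598170e-06,
        1.33869117e+00, -1.74053205e-01]), 'joint_velocities': array([ 2.10624583e-04, -7.16448974e-05, -1.54725869e-04, -1.88938700e-05,
       -2.95898859e-04, -3.53313568e-04]), 'joint_torque': array([ 1.49632382e-03, -4.15799475e+01, -3.14855754e+01,  6.86292560e-02,
        2.88966094e-02, -6.72006131e-07]), 'tcp_pos': array([ 0.17885277, -0.62494354,  0.20548491]), 'tool_rot': array([ 3.11108674e+00,  4.36352397e-01, -1.16965747e-05]), 'contact_force': array([ 0.41930809,  0.02982702, -0.4213735 ]), 'moment': array([ 0.05134251, -0.05892136,  0.02733837]), 'grip_force': 0.0, 'opening': 0.0936922464540388}
```

```bash
python3 - <<'E'
import cv2,numpy as np
a=cv2.imread('pics/top0.png');b=cv2.imread('pics/scene0.png')
x=cv2.resize(a[160:270,170:450],(800,314),interpolation=cv2.INTER_CUBIC)
y=cv2.resize(b[165:315,160:440],(533,286),interpolation=cv2.INTER_CUBIC)
o=np.zeros((600,800,3),np.uint8);o[:314]=x;o[314:,:533]=y
cv2.imwrite('pics/m0.png',o)
E
```

```text
(no output)
```

View pics/m0.png

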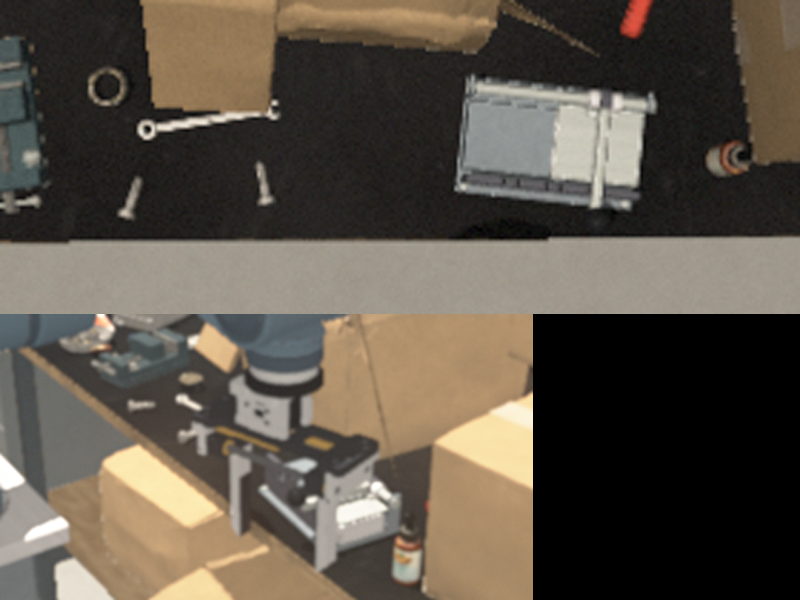

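The top view crop shows the cassette at crop (460-655, 80-205) with its front towards the robot. The lever is at its right, with the knob at about (600, 215). The two bolts are at (265, 183) and (132, 195), heads towards the robot. The scene view shows the gripper in front of the cassette.

```bash
python3 - <<'E'
from h import *
from scipy.optimize import minimize
d=np.load('top0.npy'); img=cv2.imread('pics/top0.png')
M=np.zeros(d.shape,bool); M[160:270,170:450]=1
w=world('top',d,M)
bench=w[(w[:,2]<.01)&(abs(w[:,0]-.43)<.05)&(abs(w[:,1]+.15)<.06)];print('bench z',np.median(bench[:,2]),bench[:,2].std())
c=w[(abs(w[:,0]-.465)<.13)&(abs(w[:,1]+.345)<.15)&(w[:,2]>-.01)]
def model(x,y):
    h=np.zeros_like(x); inn=(abs(x)<62)&(abs(y)<95)
    h[inn]=38*(y[inn]>0)
    def box(a,b,c_,e,z): 
        k=(x>a)&(x<b)&(y>c_)&(y<e); h[k]=np.maximum(h[k],z)
    box(-62,62,-95,95,30); box(-37,41,-90,0,42.5); box(-53,-45,-90,90,64);box(41,51,-88,88,56);box(40,54,-95,-88,62);box(40,54,88,95,62)
    box(-80,46,-49,-39,56); k=np.hypot(x+80,y+44)<13; h[k]=80
    return h
def cost(p):
    s,cc=np.sin(p[2]),np.cos(p[2]); dx=(c[:,0]-p[0])*1e3;dy=(c[:,1]-p[1])*1e3
    r=model(dx*cc+dy*s,-dx*s+dy*cc)-c[:,2]*1e3
    return np.minimum(abs(r),25).mean()
best=min(((cost((x,y,a)),x,y,a) for x in np.arange(.44,.49,.003) for y in np.arange(-.37,-.32,.003) for a in np.radians(np.arange(-12,6,1.))))
r=minimize(cost,best[1:],method='Nelder-Mead',options=dict(initial_simplex=np.array(best[1:])+np.array([[0,0,0],[.003,0,0],[0,.003,0],[0,0,.03]])))
x,y,a=r.x;print('cassette',r.x.round(4),np.degrees(a),best[0],r.fun)
Rm=np.array([[np.cos(a),-np.sin(a)],[np.sin(a),np.cos(a)]])
for n,q in dict(knob=(-80,-44),knobopen=(-80,44),near=(-2,-22.5),end=(-2,-67)).items(): print(n,(Rm@np.array(q)/1e3+r.x[:2]).round(4))
k=c[c[:,2]>.078];print('high pts',k.mean(0).round(3),len(k))
# bolts by brightness
g=img.min(2)
for cu,cv in((262,225),(216,229)):
    m=np.zeros(d.shape,np.uint8);m[cv-13:cv+11,cu-9:cu+9]=1
    m=(m>0)&(g>70)
    n,l,st,_=cv2.connectedComponentsWithStats(m.astype(np.uint8)); i=1+st[1:,4].argmax(); m=l==i
    dd=np.where(m,1.0,0).astype(np.float32)
    W=world('top',dd,m);e=np.array(imaging.camera_model('top')['eye']);D=W-e
    P=e+D*((.010-e[2])/D[:,2])[:,None]
    (vx,vy,_,_)=cv2.fitLine((P[:,:2]*1e3).astype(np.float32),cv2.DIST_L2,0,.01,.01).ravel()
    print('bolt',m.sum(),P[:,:2].mean(0).round(4),'x',P[:,0].min().round(3),P[:,0].max().round(3),'yaw of long axis',np.degrees(np.arctan2(vy,vx)))
E
```

```text
bench z 0.00031699759625036794 0.0030142828052316453
cassette [ 0.4704 -0.3485 -0.1121] -6.424595188422471 6.190414838080767 6.141142440625492
knob [ 0.386  -0.3833]
knobopen [ 0.3959 -0.2959]
near [ 0.4659 -0.3707]
end [ 0.4609 -0.4149]
high pts [ 0.551 -0.255  0.213] 563
bolt 51 [ 0.427  -0.0411] x 0.408 0.451 yaw of long axis 8.671992
bolt 51 [0.4122 0.1008] x 0.394 0.436 yaw of long axis -19.183191
```

```bash
python3 - <<'E'
from h import *
d=np.load('top0.npy'); img=cv2.imread('pics/top0.png')
M=np.zeros(d.shape,bool); M[180:245,320:405]=1
# brightness + height outline of the cassette
w=world('top',d,M&(d>0)); vu=np.argwhere(M&(d>0))
k=(w[:,2]>.027)&(w[:,2]<.1)&(w[:,0]<.54)&(w[:,0]>.395)
m=np.zeros(d.shape,np.uint8);m[tuple(vu[k].T)]=1
n,l,st,_=cv2.connectedComponentsWithStats(m);i=1+st[1:,4].argmax();sel=k&(l[tuple(vu.T)]==i)
P=w[sel];print(st[i],cv2.minAreaRect((P[:,:2]*1e3).astype(np.float32)))
# line of rod, gate, lever
for name,kk in dict(rod=sel&(w[:,0]>.5)&(w[:,2]>.048),lever=(w[:,2]>.05)&(w[:,2]<.1)&(w[:,0]<.495)&(w[:,0]>.435)&(w[:,1]<-.36)&(w[:,1]>-.42),knob=(w[:,2]>.055)&(w[:,2]<.1)&(w[:,0]<.402)).items():
    q=w[kk]; f=cv2.fitLine((q[:,:2]*1e3).astype(np.float32),cv2.DIST_HUBER,0,.01,.01).ravel()
    print(name,len(q),q.mean(0).round(4),np.degrees(np.arctan2(f[1],f[0])),q.min(0).round(3),q.max(0).round(3))
for r in range(186,244,2): print(r,' '.join('%3d'%(1000*z) if z>-9 else '  .' for z in [np.array(world('top',d,np.eye(1,420*560,r*560+c,dtype=bool).reshape(420,560)))[0,2] if d[r,c]>0 else -10 for c in range(326,402,3)]))
E
```

```text
[ 332  187   67   48 2096] ((463.88287353515625, -345.35650634765625), (194.72598266601562, 129.15872192382812), 84.61776733398438)
rod 322 [ 0.5157 -0.3553  0.0585] 83.711 [ 0.5   -0.448  0.048] [ 0.536 -0.253  0.068]
lever 82 [ 0.4665 -0.3918  0.0606] -7.1604705 [ 0.438 -0.415  0.05 ] [ 0.494 -0.372  0.069]
knob 72 [ 0.3882 -0.3816  0.0813] 52.678776 [ 0.376 -0.395  0.056] [ 0.4   -0.369  0.091]
186   0   8  -4   0   2   5   1   2   0   4   1  -1   4  -4   9   0  -1  -2   3   0  -1   0  -3  -5  -3  -2
188   4   5   2  65  10   6   9   6   3   3   1   1   0   2  -2   0  -1   2   3   2  -1   2   0  -1   9   2
190   0   0   1  57  57  58  55  54  53   1   8   8   6  -2   2   2  -2  -1  -3   0  -4  -1  -1   0   1   3
192   0  -2  -2  66  49  59  60  59  62  60  56  62  58  59  56  10  10  56  60  65  -2   2   0   1   3   2
194   0   0   7   5   4  12   8   9   8  56  57  56  58  56  58  58  55  65  62  62  57  54  14  45  63   2
196   4   0   3  38  39  40  35  10   5   3  11   2  10   5   7  53  59  67  68  63  63  58  58  58  61   0
198  -2   3   6  32  43  37  37  37  38  41  40  38
[... 1732 characters left out ...]
   6   8   8   7  62  59  10   5  15   3  -3  -4   4
232   0   5  -2   6   4   3   0   1   6   2   3  -2  -2  -5  -3  -1   4  60   2   3  13  11   0   2   4  -1
234  -1   0   0  -1  -4   0  -1   5   1   3  -1   3   1   0   0  -3   2  84  86   3   2   1   3   0   8   3
236   1  -2   0  -1   0   0  -1   2  -2   6   1   3   4  -4   2   1  77  83  88  81  -3   6   0   0   0   1
238   2   1   0  -4   0   6   0   3   0   0   2   3  -3  -6   1  -4  72  88  85  81  -4   1  -3   0   0  -1
240   1   2   3  -5  -4   2   2   0   0   4   0   8  -2  -2  -3   6   4  77  86   6   0   1   1  -2  -3   1
242   4   0   0   0   2  -3  -2   1   4   0   2   3   1   3   1   0   3  -1  -1   0   3   8   4   0   4   0
```

```bash
python3 -m creep '[[0,0,0,0,0,2,1],[0,0,0,0,0,4,1]]'
```

```text
t: 1.05
tcp_pos: [0.1789, -0.6249, 0.2055]
tool_rot: [3.139, -0.119, 0.0]
contact_force: [-0.8, -0.4, -0.3]
opening: 0.094
grip_force: 0.0
```

```bash
cat >> h.py <<'E'
C=np.array([.4704,-.3485]); A=np.radians(-6.5)
def cas(x,y): return C+np.array([[np.cos(A),-np.sin(A)],[np.sin(A),np.cos(A)]])@np.array([x,y])/1e3
def rel(p,yawdeg):
    s=env.get_state(); T=R.from_rotvec(s['tool_rot']); a=np.radians(yawdeg)
    G=R.from_matrix(np.array([[np.cos(a),np.sin(a),0],[np.sin(a),-np.cos(a),0],[0,0,-1]]))
    sh=T.inv().apply(np.array(p)-s['tcp_pos'])/.025; t=np.degrees((T.inv()*G).as_rotvec())/5
    print('shift',sh.round(2),'turn',t.round(2),'| tcp',s['tcp_pos'].round(4),'t',s['t'],'open',s['opening'],'F',s['contact_force'].round(1))
E
python3 - <<'E'
from h import *
k=cas(-80,-44);print(k)
rel([*k,.12],-6.5);rel([*k,.053],-6.5)
E
```

```text
[ 0.38593331 -0.3831609 ]
shift [  7.52 -10.27   3.42] turn [ 0.   -0.    0.43] | tcp [ 0.1789 -0.6249  0.2055] t 1.05 open 0.09396788159395716 F [-0.8 -0.4 -0.3]
shift [  7.52 -10.27   6.1 ] turn [ 0.   -0.    0.43] | tcp [ 0.1789 -0.6249  0.2055] t 1.05 open 0.09396788159395716 F [-0.8 -0.4 -0.3]
```

```bash
python3 -m creep '[[1.2,-1.7,0,0,0,0.43,1],[2.5,-3.4,0,0,0,0.43,1],[3.7,-5.1,0,0,0,0.43,1],[5.0,-6.8,0,0,0,0.43,1],[6.2,-8.5,0.5,0,0,0.43,1],[7.0,-9.6,1.5,0,0,0.43,1],[7.5,-10.25,3,0,0,0.43,1],[7.5,-10.25,3.4,0,0,0.43,1]]' 20
python3 - <<'E'
from h import *
p,d=imaging.snapshot('scene');cv2.imwrite('pics/s1.png',cv2.resize(p[180:320,230:420],(760,560),interpolation=cv2.INTER_CUBIC))
rel([*cas(-80,-44),.053],-6.5)
E
```

```text
t: 2.05
tcp_pos: [0.3835, -0.3802, 0.1181]
tool_rot: [-3.134, 0.165, 0.004]
contact_force: [-1.2, -0.5, 0.7]
opening: 0.0941
grip_force: 0.0
shift [0.13 0.07 2.61] turn [-0.03  0.03  0.08] | tcp [ 0.3831 -0.3812  0.1182] t 2.1 open 0.09415424423726954 F [-0.2 -0.6 -0.4]
```

View pics/s1.png

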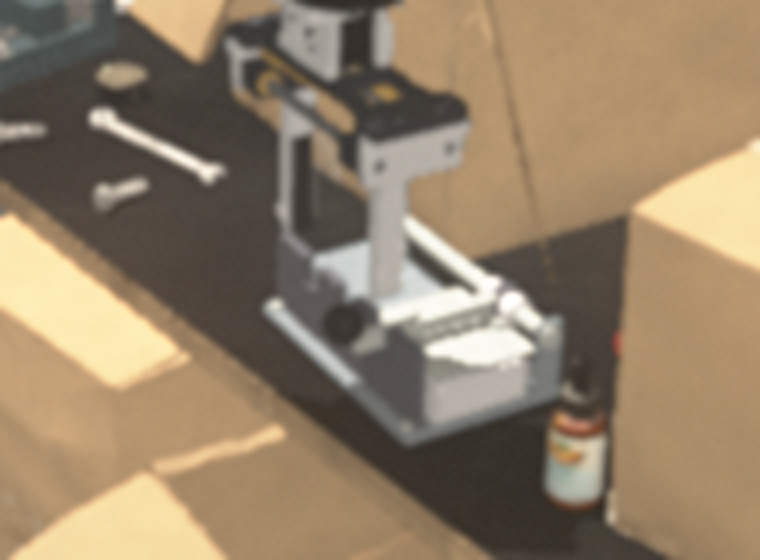

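The gripper is above the knob, the black ball at crop (345, 320), with one finger on either side and higher. I'll descend and pinch it.

```bash
python3 -m creep '[[0,0,1,0,0,0,1],[0,0,2,0,0,0,1],[0,0,2.7,0,0,0,1],[0,0,2.7,0,0,0,0.2],[0,0,2.7,0,0,0,0.2],[0,0,2.7,0,0,0,0.2],[0,0,2.7,0,0,0,0.2],[0,0,2.7,0,0,0,0.2]]' 25; python3 -m creep '[[0,0,0,0,0,0,0.1],[0,0,0,0,0,0,0.1],[0,0,0,0,0,0,0.1],[0,0,0,0,0,0,0.1]]' 25
```

```text
t: 3.1
tcp_pos: [0.3841, -0.3826, 0.0533]
tool_rot: [3.137, -0.169, 0.0]
contact_force: [0.5, 0.1, -0.2]
opening: 0.0476
grip_force: 0.0
t: 3.6
tcp_pos: [0.384, -0.3813, 0.0527]
tool_rot: [-3.134, 0.169, 0.001]
contact_force: [1.1, 4.8, 1.5]
opening: 0.0265
grip_force: 25.0
```

```bash
python3 -m creep '[[0.05,0,-0.28,0,0,0,0.1],[0.12,0,-0.55,0,0,0,0.1],[0.2,0,-0.82,0,0,0,0.1],[0.3,0,-1.08,0,0,0,0.1],[0.4,0,-1.34,0,0,0,0.1],[0.53,0,-1.6,0,0,0,0.1],[0.53,0,-1.6,0,0,0,0.1]]' 30
python3 - <<'E'
from h import *
rel([*cas(-66.7,-44),.0927],-6.5)
E
```

```text
t: 4.47
tcp_pos: [0.3973, -0.3839, 0.0936]
tool_rot: [3.137, -0.169, -0.0]
contact_force: [-0.7, 4.2, -2.6]
opening: 0.0271
grip_force: 30.0
shift [0.08 0.02 0.04] turn [0.   0.   0.07] | tcp [ 0.3973 -0.3839  0.0936] t 4.475 open 0.027078917285813003 F [-0.7  4.2 -2.6]
```

```bash
python3 -m creep '[[0,-0.4,0,0,0,0,0.1],[0,-0.9,0,0,0,0,0.1],[0,-1.4,0,0,0,0,0.1],[0,-1.9,0,0,0,0,0.1],[0,-2.4,0,0,0,0,0.1],[0,-2.9,0,0,0,0,0.1],[0.02,-3.3,0,0,0,0,0.1],[0.02,-3.52,0,0,0,0,0.1]]'; python3 -m creep '[[0,0,0,0,0,0,0.1],[0,0,0,0,0,0,0.1]]'
python3 - <<'E'
from h import *
rel([*cas(-66.7,44),.0927],-6.5)
p,d=imaging.snapshot('scene');cv2.imwrite('pics/s2.png',cv2.resize(p[180:320,230:420],(760,560),interpolation=cv2.INTER_CUBIC))
E
```

```text
t: 5.48
tcp_pos: [0.4069, -0.2957, 0.0929]
tool_rot: [-3.137, 0.168, 0.001]
contact_force: [0.4, -0.8, -2.9]
opening: 0.0263
grip_force: 30.0
t: 5.72
tcp_pos: [0.4068, -0.2963, 0.0928]
tool_rot: [-3.136, 0.169, 0.001]
contact_force: [-1.2, 0.8, -2.8]
opening: 0.0264
grip_force: 30.0
shift [0.1  0.03 0.  ] turn [-0.01  0.01  0.06] | tcp [ 0.4068 -0.2963  0.0928] t 5.725 open 0.026412673998281226 F [-1.2  0.8 -2.8]
```

View pics/s2.png

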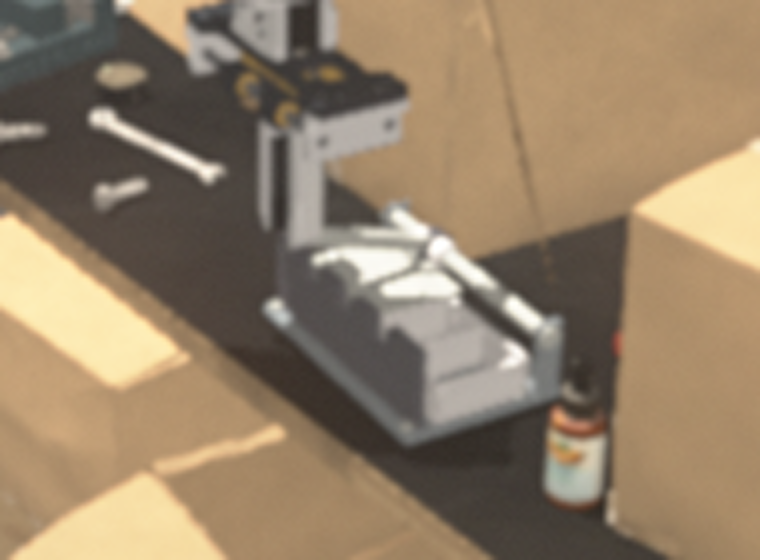

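The cover has slid left over the housing with the lever still up, and the pockets lie open. I'll lower the lever along the arc.

```bash
python3 -m creep '[[-0.13,0,0.26,0,0,0,0.1],[-0.23,0,0.52,0,0,0,0.1],[-0.33,0,0.78,0,0,0,0.1],[-0.41,0,1.05,0,0,0,0.1],[-0.48,0,1.32,0,0,0,0.1],[-0.53,0,1.6,0,0,0,0.1],[-0.53,0,1.64,0,0,0,0.1],[-0.53,0,1.64,0,0,0,0.1]]'
```

```text
t: 6.78
tcp_pos: [0.3943, -0.2939, 0.0521]
tool_rot: [-3.134, 0.17, -0.001]
contact_force: [-0.1, 6.3, 4.5]
opening: 0.0264
grip_force: 30.0
```

```bash
python3 -m creep '[[0,0,0,0,0,0,0.7],[0,0,0,0,0,0,0.7],[0,0,0,0,0,0,0.7],[0,0,0,0,0,0,0.7],[0,0,-1,0,0,0,0.7],[0,0,-2.5,0,0,0,0.7],[0,0,-4,0,0,0,0.7],[0,-1.5,-5,0,0,0,0.7]]'; python3 -m creep '[[0,-2,0,0,0,0,0.7],[0,-4,0,0,0,0,0.7],[0,-6,0,0,0,0,0.7]]'
python3 - <<'E'
from h import *
p,d=imaging.snapshot('top');cv2.imwrite('pics/t2.png',p);np.save('top1.npy',d)
M=np.zeros(d.shape,bool); M[180:245,320:405]=1; w=world('top',d,M)
k=w[(w[:,2]>.055)&(w[:,2]<.15)&(w[:,0]<.404)&(abs(w[:,1]+.295)<.03)];print('knob',k.mean(0),np.percentile(k[:,2],95),len(k),'want',cas(-80,44))
l=w[(w[:,2]>.05)&(w[:,2]<.1)&(w[:,0]<.5)&(w[:,0]>.44)&(abs(w[:,1]+.305)<.03)];print('lever',l.mean(0),len(l), 'cass y',np.dot(l.mean(0)[:2]-C,[-np.sin(A),np.cos(A)]))
rel([.4255,-.0411,.12],8)
q,_=imaging.snapshot('scene')
o=np.zeros((600,800,3),np.uint8);o[:286]=cv2.resize(p[160:260,170:450],(800,286),interpolation=cv2.INTER_CUBIC);o[286:,:]=cv2.resize(q[170:310,170:400],(800,600-286),interpolation=cv2.INTER_CUBIC)
cv2.imwrite('pics/m2.png',o)
E
```

```text
t: 7.78
tcp_pos: [0.3985, -0.2593, 0.1794]
tool_rot: [3.134, -0.174, 0.004]
contact_force: [0.6, 0.0, 0.3]
opening: 0.0656
grip_force: 0.0
t: 8.15
tcp_pos: [0.4141, -0.1073, 0.1772]
tool_rot: [3.137, -0.17, 0.001]
contact_force: [-0.1, 0.5, 1.0]
opening: 0.0656
grip_force: 0.0
knob [ 0.393639   -0.29501021  0.08106268] 0.08719235235378142 65 want [ 0.39589519 -0.29572658]
lever [ 0.47056084 -0.30423755  0.06046305] 80 cass y 0.04399613627717933
shift [ 0.2  -2.49  2.28] turn [-0.03 -0.   -2.79] | tcp [ 0.4139 -0.1027  0.1767] t 8.2 open 0.06608861152942225 F [ 0.2  1.9 -0.5]
```

View pics/m2.png

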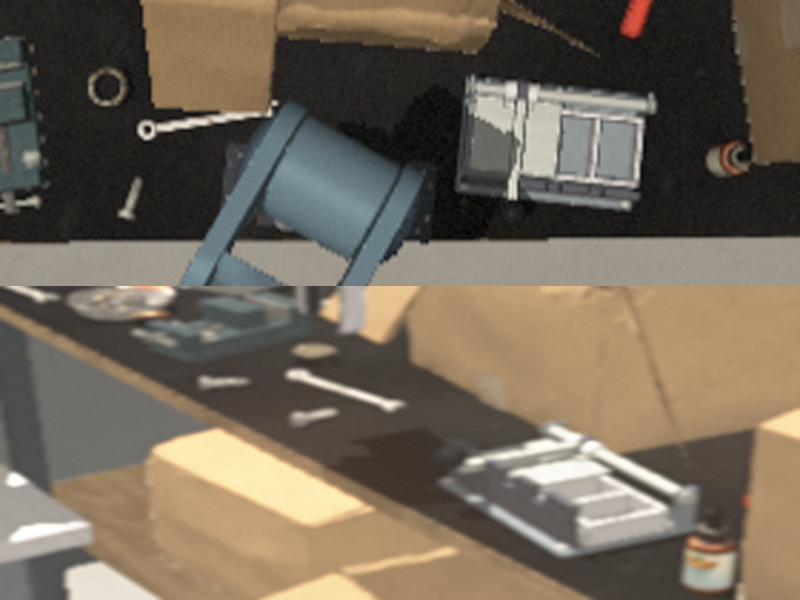

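Both views agree. The lever lies in the left notch (knob top 87 mm, lever at cassette y = 44), the pockets are free, and the other things have not moved. Next is bolt 1.

```bash
python3 - <<'E'
from h import *
rel([.427,-.0411,.12],8)
E
python3 -m creep '[[0.1,-1,0.5,0,0,-1.4,0.7],[0.2,-2,1.2,0,0,-2.8,0.7],[0.26,-2.49,2.28,0,0,-2.8,0.7],[0.26,-2.49,2.28,0,0,-2.8,0.7],[0.26,-2.49,2.28,0,0,-2.8,0.7]]'
python3 - <<'E'
from h import *
rel([.427,-.0411,.004],8)
E
```

```text
shift [ 0.25 -2.61  2.27] turn [-0.01 -0.   -2.77] | tcp [ 0.414  -0.1053  0.1768] t 8.25 open 0.06605464806584378 F [-0.   0.2 -1.4]
t: 8.88
tcp_pos: [0.4278, -0.0484, 0.1209]
tool_rot: [3.134, 0.213, 0.002]
contact_force: [-0.2, 0.5, 0.1]
opening: 0.0656
grip_force: 0.0
shift [ 0.   -0.3   4.67] turn [ 0.01 -0.01 -0.04] | tcp [ 0.4278 -0.0484  0.1209] t 8.875 open 0.06563923833252651 F [-0.2  0.5  0.1]
```

```bash
python3 -m creep '[[0,-0.28,1.5,0,0,0,0.6],[0,-0.28,3,0,0,0,0.6],[0,-0.28,4.1,0,0,0,0.6],[0,-0.28,4.66,0,0,0,0.6],[0,-0.28,4.66,0,0,0,0.6]]'
python3 - <<'E'
from h import *
rel([.427,-.0411,.004],8)
p,d=imaging.snapshot('scene');cv2.imwrite('pics/s3.png',cv2.resize(p[180:260,190:300],(770,560),interpolation=cv2.INTER_CUBIC))
E
```

```text
t: 9.5
tcp_pos: [0.4265, -0.041, 0.0037]
tool_rot: [-3.134, -0.213, 0.0]
contact_force: [-0.6, -0.5, -0.5]
opening: 0.0563
grip_force: 0.0
shift [ 0.02  0.01 -0.01] turn [-0.    0.   -0.04] | tcp [ 0.4265 -0.041   0.0037] t 9.5 open 0.0562516479770106 F [-0.6 -0.5 -0.5]
```

View pics/s3.png

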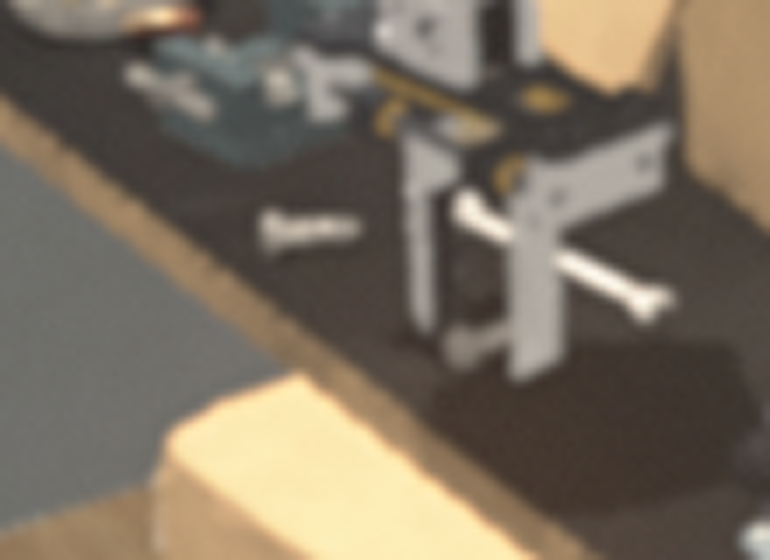

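The bolt lies between the fingers, its head at crop (465, 345) just in front of them. I'll close.

```bash
python3 -m creep '[[0,0,0,0,0,0,0],[0,0,0,0,0,0,0],[0,0,0,0,0,0,0],[0,0,0,0,0,0,0],[0,0,0,0,0,0,0],[0,0,0,0,0,0,0]]' 25; python3 -m creep '[[0,0,-1,0,0,0,0],[0,0,-2,0,0,0,0],[0,0,-3.5,0,0,0,0],[0,0,-4.5,0,0,0,0],[0,0,-4.5,0,0,0,0]]'
python3 - <<'E'
from h import *
rel([.42,-.2,.11],-6.5)
rel([*cas(-2,-67),.11],-6.5)
E
```

```text
t: 10.3
tcp_pos: [0.4263, -0.0405, 0.0035]
tool_rot: [-3.134, -0.214, 0.0]
contact_force: [-0.4, -0.5, 0.2]
opening: 0.0091
grip_force: 25.0
t: 10.92
tcp_pos: [0.4277, -0.041, 0.1177]
tool_rot: [3.132, 0.214, 0.006]
contact_force: [-0.0, 0.1, -0.4]
opening: 0.0087
grip_force: 25.0
shift [-1.17  6.26  0.32] turn [ 0.02 -0.05  2.87] | tcp [ 0.4277 -0.041   0.1177] t 10.925 open 0.008672630670616783 F [-0.   0.1 -0.4]
shift [-0.72 14.99  0.34] turn [ 0.02 -0.05  2.87] | tcp [ 0.4277 -0.041   0.1177] t 10.925 open 0.008672630670616783 F [-0.   0.1 -0.4]
```

```bash
python3 -m creep '[[-0.3,1.5,0,0,0,0.6,0],[-0.7,3.5,0,0,0,1.2,0],[-1.1,5.5,0,0,0,1.8,0],[-1.2,7.5,0,0,0,2.4,0],[-1.2,9.5,0,0,0,2.8,0],[-1.2,11.5,0,0,0,2.87,0],[-0.9,13.5,0,0,0,2.87,0],[-0.72,15,0.2,0,0,2.87,0]]'; python3 -m creep '[[0,0,0,0,0,0,0],[0,0,0,0,0,0,0],[0,0,0,0,0,0,0]]'
python3 - <<'E'
from h import *
rel([*cas(-2,-67),.048],-6.5)
p,d=imaging.snapshot('scene');cv2.imwrite('pics/s4.png',cv2.resize(p[190:310,270:400],(650,600),interpolation=cv2.INTER_CUBIC))
E
```

```text
t: 11.92
tcp_pos: [0.4591, -0.4159, 0.1088]
tool_rot: [-3.135, 0.18, 0.002]
contact_force: [0.8, 0.7, -0.2]
opening: 0.0088
grip_force: 25.0
t: 12.3
tcp_pos: [0.4592, -0.413, 0.1104]
tool_rot: [-3.136, 0.177, 0.001]
contact_force: [-0.8, 0.3, -0.6]
opening: 0.0089
grip_force: 25.0
shift [0.07 0.07 2.49] turn [-0.01  0.01  0.01] | tcp [ 0.4592 -0.413   0.1104] t 12.3 open 0.008883266004949058 F [-0.8  0.3 -0.6]
```

View pics/s4.png

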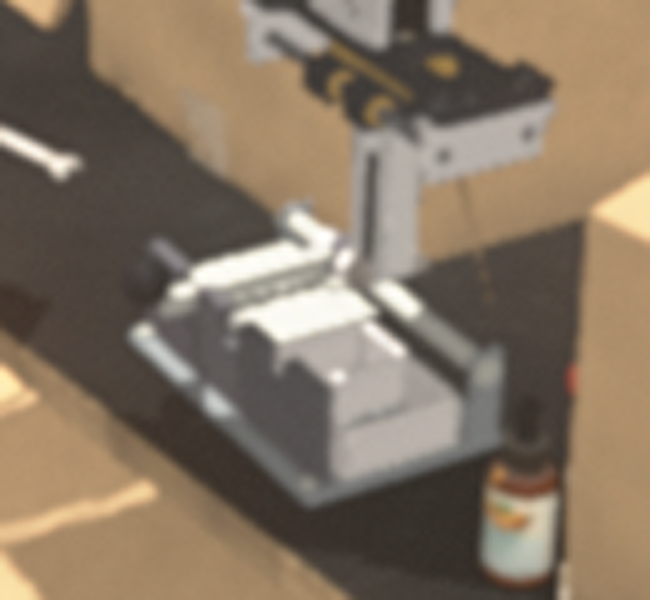

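```bash
python3 -m creep '[[0,0.05,1,0,0,0,0],[0,0.05,2,0,0,0,0],[0,0.05,2.5,0,0,0,0],[0,0.05,2.68,0,0,0,0],[0,0.05,2.68,0,0,0,0],[0,0.05,2.68,0,0,0,0]]'; python3 -m creep '[[0,0,0,0,0,0,0.2],[0,0,0,0,0,0,0.2],[0,0,0,0,0,0,0.2],[0,0,-0.5,0,0,0,0.2],[0,0,-1.5,0,0,0,0.2],[0,0,-2.7,0,0,0,0.2],[0,-1.5,-2.7,0,0,0,0.2],[0,-3.5,-2.7,0,0,0,0.2]]'
python3 -m creep '[[0,-2,0,0,0,0,0.5],[-0.5,-4,0,0,0,-1,0.6],[-0.9,-6,0,0,0,-2,0.6],[-0.9,-8,0,0,0,-2,0.6]]'
python3 - <<'E'
from h import *
p,d=imaging.snapshot('top');q,e=imaging.snapshot('scene')
o=np.zeros((600,800,3),np.uint8);o[:286]=cv2.resize(p[160:260,170:450],(800,286),interpolation=cv2.INTER_CUBIC);o[286:,:314]=cv2.resize(q[190:310,280:400],(314,314),interpolation=cv2.INTER_CUBIC);o[286:,320:800]=cv2.resize(p[185:235,330:410],(480,314),interpolation=cv2.INTER_CUBIC)
cv2.imwrite('pics/m5.png',o);rel([.4125,.1015,.12],-19)
E
```

```text
t: 13.1
tcp_pos: [0.4598, -0.4163, 0.045]
tool_rot: [3.135, -0.179, 0.002]
contact_force: [0.1, -0.2, 0.1]
opening: 0.0091
grip_force: 25.0
t: 14.1
tcp_pos: [0.4698, -0.3291, 0.1132]
tool_rot: [3.134, -0.182, 0.003]
contact_force: [0.5, 0.1, -0.7]
opening: 0.0188
grip_force: 0.0
t: 14.6
tcp_pos: [0.4695, -0.1261, 0.1124]
tool_rot: [3.14, 0.095, 0.002]
contact_force: [0.9, -0.1, -0.4]
opening: 0.0543
grip_force: 0.0
shift [-1.69 -9.15 -0.31] turn [-0.01 -0.01  4.55] | tcp [ 0.4696 -0.1241  0.1121] t 14.7 open 0.05623270896867839 F [ 0.1 -0.1 -0.8]
```

View pics/m5.png

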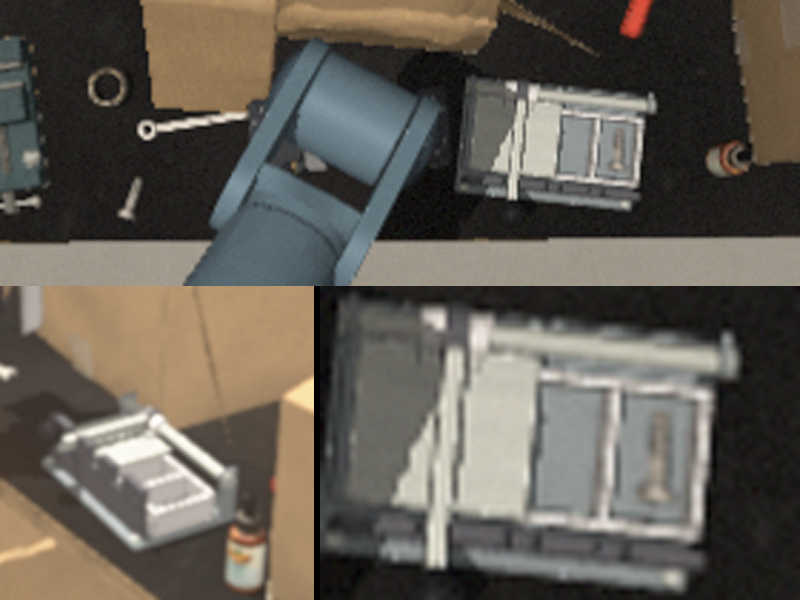

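Bolt 1 lies in the end pocket, inset about (655, 455), and the lever is still in place. I'll back away from the carton and check the height of the teal object beside bolt 2.

```bash
python3 -m creep '[[-1,-0.5,0,0,0,1,0.6],[-2,-1,0,0,0,2,0.6],[-2.1,-3,0,0,0,3,0.6]]'
python3 - <<'E'
from h import *
d=np.load('top0.npy');w=world('top',d,np.ones(d.shape,bool))
k=w[(w[:,1]>.12)&(w[:,1]<.3)&(w[:,0]>.37)&(w[:,0]<.55)&(w[:,2]>.02)]
for a in np.arange(.12,.3,.015):
    z=k[(k[:,1]>=a)&(k[:,1]<a+.015)];print(round(a,3),len(z),z[:,2].max().round(3) if len(z) else '', z[:,0].min().round(3) if len(z) else '')
k=w[(abs(w[:,1]-.03)<.1)&(w[:,2]>.05)&(w[:,0]<.6)&(w[:,0]>.4)];print('carton front',k[:,0].min(),k[:,1].min(),k[:,1].max(),k[:,2].max())
rel([.412,.101,.10],-19)
E
```

```text
t: 15.08
tcp_pos: [0.4126, -0.0574, 0.1124]
tool_rot: [3.123, -0.328, 0.003]
contact_force: [-0.0, 0.3, 0.8]
opening: 0.0562
grip_force: 0.0
0.12 5 0.025 0.512
0.135 5 0.022 0.527
0.15 0  
0.165 0  
0.18 19 0.049 0.412
0.195 210 0.068 0.406
0.21 156 0.07 0.403
0.225 183 0.069 0.403
0.24 168 0.073 0.403
0.255 180 0.068 0.418
0.27 33 0.064 0.479
0.285 0  
carton front 0.49701335523639295 -0.06999011412715847 0.06331103652334637 0.30770464148474974
shift [-1.34 -6.19  0.49] turn [ 0.01 -0.02  1.4 ] | tcp [ 0.4126 -0.0574  0.1124] t 15.075 open 0.05615330397034136 F [-0.   0.3  0.8]
```

```bash
python3 -m creep '[[-0.35,-1.55,0,0,0,0.2,0.6],[-0.7,-3.1,0,0,0,0.5,0.6],[-1.05,-4.7,0,0,0,1,0.6],[-1.34,-6.19,0.4,0,0,1.4,0.6],[-1.34,-6.19,1,0,0,1.4,0.6],[-1.34,-6.19,1,0,0,1.4,0.6],[-1.34,-6.19,1,0,0,1.4,0.6]]'
python3 - <<'E'
from h import *
rel([.412,.101,.004],-19)
E
```

```text
t: 15.95
tcp_pos: [0.4113, 0.1015, 0.0868]
tool_rot: [3.1, -0.508, 0.001]
contact_force: [0.3, 1.3, 0.3]
opening: 0.0566
grip_force: 0.0
shift [0.03 0.01 3.31] turn [ 0.   -0.01  0.08] | tcp [0.4113 0.1015 0.0868] t 15.95 open 0.05664388021948969 F [0.3 1.3 0.3]
```

```bash
python3 -m creep '[[0,0,1.2,0,0,0,0.6],[0,0,2.4,0,0,0,0.6],[0,0,3.1,0,0,0,0.6],[0,0,3.31,0,0,0,0.6],[0,0,3.31,0,0,0,0]]' 25;  python3 -m creep '[[0,0,0,0,0,0,0],[0,0,0,0,0,0,0],[0,0,0,0,0,0,0],[0,0,0,0,0,0,0],[0,0,0,0,0,0,0],[0,0,0,0,0,0,0]]';  python3 -m creep '[[0,0,-1,0,0,0,0],[0,0,-2.2,0,0,0,0],[0,0,-3.5,0,0,0,0],[0,0,-4.5,0,0,0,0],[0,0,-4.5,0,0,0,0]]'
python3 - <<'E'
from h import *
rel([.41,-.15,.116],-6.5)
E
```

```text
t: 16.58
tcp_pos: [0.4114, 0.102, 0.0042]
tool_rot: [-3.1, 0.507, -0.001]
contact_force: [0.2, 0.2, -0.8]
opening: 0.0497
grip_force: 0.0
t: 17.32
tcp_pos: [0.4109, 0.1025, 0.0038]
tool_rot: [-3.101, 0.506, -0.0]
contact_force: [-0.3, 1.0, 1.0]
opening: 0.0087
grip_force: 25.1
t: 17.95
tcp_pos: [0.4121, 0.1025, 0.1177]
tool_rot: [-3.1, 0.505, -0.006]
contact_force: [-0.8, 0.3, -1.1]
opening: 0.0088
grip_force: 25.1
shift [3.13 9.6  0.07] turn [-0.01 -0.05 -2.4 ] | tcp [0.4121 0.1025 0.1177] t 17.95 open 0.008800559303874118 F [-0.8  0.3 -1.1]
```

```bash
python3 -m creep '[[0.5,1.6,0,0,0,-0.4,0],[1.05,3.2,0,0,0,-0.8,0],[1.7,5.2,0,0,0,-1.3,0],[2.35,7.2,0,0,0,-1.8,0],[3,9.2,0,0,0,-2.3,0],[3.13,9.6,0,0,0,-2.4,0],[3.13,9.6,0,0,0,-2.4,0]]'
python3 - <<'E'
from h import *
rel([*cas(-2,-23.5),.115],-6.5)
rel([*cas(-2,-23.5),.044],-6.5)
E
```

```text
t: 18.82
tcp_pos: [0.4079, -0.1495, 0.1149]
tool_rot: [-3.135, 0.181, 0.003]
contact_force: [0.1, -0.2, -0.9]
opening: 0.0089
grip_force: 25.1
shift [ 3.32  8.56 -0.03] turn [-0.02  0.03 -0.02] | tcp [ 0.4079 -0.1495  0.1149] t 18.825 open 0.008937524152530954 F [ 0.1 -0.2 -0.9]
shift [3.33 8.56 2.81] turn [-0.02  0.03 -0.02] | tcp [ 0.4079 -0.1495  0.1149] t 18.825 open 0.008937524152530954 F [ 0.1 -0.2 -0.9]
```

```bash
python3 -m creep '[[0.7,2,0,0,0,0,0],[1.5,4,0,0,0,0,0],[2.4,6,0,0,0,0,0],[3.1,8,0,0,0,0,0],[3.3,8.56,0,0,0,0,0],[3.3,8.56,0,0,0,0,0],[3.3,8.56,0,0,0,0,0],[3.3,8.56,0,0,0,0,0]]'
python3 - <<'E'
from h import *
rel([*cas(-2,-23.5),.046],-6.5)
E
```

```text
t: 19.82
tcp_pos: [0.4664, -0.3703, 0.1161]
tool_rot: [-3.136, 0.177, 0.001]
contact_force: [0.1, -0.8, -0.5]
opening: 0.0086
grip_force: 25.1
shift [-0.02  0.06  2.81] turn [-0.01  0.    0.01] | tcp [ 0.4664 -0.3703  0.1161] t 19.825 open 0.008578574314710083 F [ 0.1 -0.8 -0.5]
```

```bash
python3 -m creep '[[0,0.04,1,0,0,0,0],[0,0.04,2,0,0,0,0],[0,0.04,2.6,0,0,0,0],[0,0.04,2.8,0,0,0,0],[0,0.04,2.8,0,0,0,0],[0,0.04,2.8,0,0,0,0]]'; python3 -m creep '[[0,0,0,0,0,0,0.2],[0,0,0,0,0,0,0.2],[0,0,0,0,0,0,0.2],[0,0,-0.5,0,0,0,0.2],[0,0,-1.5,0,0,0,0.2],[0,0,-2.8,0,0,0,0.2],[-0.5,-2,-3.5,0,0,0,0.2],[-1,-4,-4,0,0,0,0.2]]'
python3 -m creep '[[-0.5,-2,0,0,0,0,0.5],[-1,-4,0,0,0,0,0.5],[-1.2,-5,0,0,0,0,0.5],[-1.2,-5,0,0,0,0,0.5]]'
python3 - <<'E'
from h import *
p,d=imaging.snapshot('top');q,e=imaging.snapshot('scene')
M=np.zeros(d.shape,bool); M[180:245,320:405]=1; w=world('top',d,M)
k=w[(w[:,2]>.055)&(w[:,2]<.15)&(w[:,0]<.404)&(abs(w[:,1]+.295)<.03)];print('knob',k.mean(0),np.percentile(k[:,2],95))
for n,y in(('near',-22.5),('end',-67)):
    c=cas(-2,y);print(n,np.percentile(w[np.hypot(*(w[:,:2]-c).T)<.018,2],[5,50,95]).round(3))
o=np.zeros((600,800,3),np.uint8);o[:286]=cv2.resize(p[160:260,170:450],(800,286),interpolation=cv2.INTER_CUBIC);o[286:,:314]=cv2.resize(q[190:310,280:400],(314,314),interpolation=cv2.INTER_CUBIC);o[286:,320:800]=cv2.resize(p[185:235,330:410],(480,314),interpolation=cv2.INTER_CUBIC)
cv2.imwrite('pics/m6.png',o)
E
```

```text
t: 20.58
tcp_pos: [0.4668, -0.3735, 0.0473]
tool_rot: [3.135, -0.179, 0.002]
contact_force: [0.1, -0.6, -0.6]
opening: 0.0085
grip_force: 25.1
t: 21.58
tcp_pos: [0.4531, -0.2703, 0.1483]
tool_rot: [3.135, -0.181, 0.003]
contact_force: [0.7, 0.7, 0.3]
opening: 0.0188
grip_force: 0.0
t: 22.08
tcp_pos: [0.4373, -0.1421, 0.147]
tool_rot: [3.136, -0.175, 0.002]
contact_force: [0.8, -0.6, 0.6]
opening: 0.0467
grip_force: 0.0
knob [ 0.39367867 -0.29492342  0.08095607] 0.08779492237797482
near [0.005 0.012 0.025]
end [0.004 0.011 0.024]
```

View pics/m6.png

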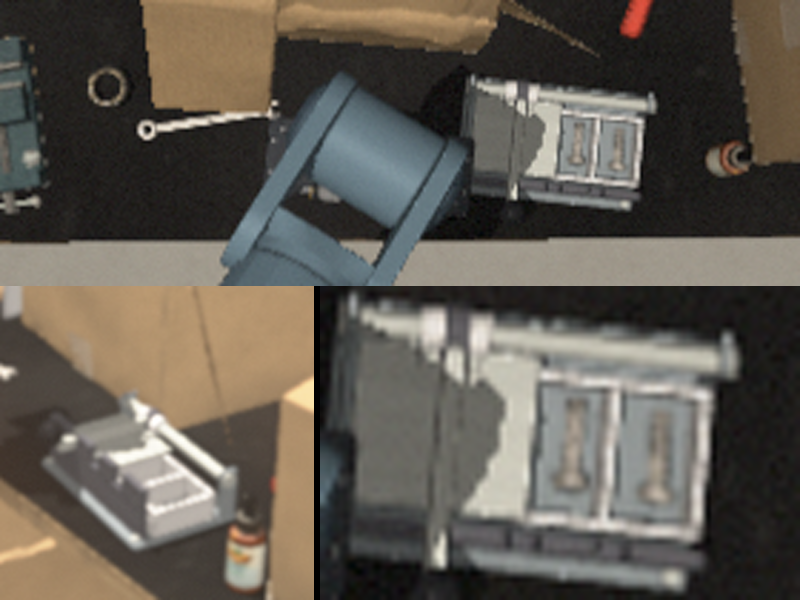

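Each pocket holds one bolt lying flat, at inset (575, 445) and (655, 455). The cover is open, the lever is down in the left notch, and everything else is where it was.

```bash
python3 -c "
from station import env
print(env.close_job())"
```

```text
the job is handed in; nothing more can be done
None
```

The job is done and handed in at about 22 s of the 72 s: the cover is fully open with the lever down in the left notch, one bolt lies below the rim in each pocket, and the other things are where they were.

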